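# Post a paint sample tin into the store through its sprung flap

## Task

Take the push stick by its upright handle and use it to slide the blue-lidded sample tin along its guide rails, through the orange sprung flap and into the clear tunnel, gently, until you feel the tin press on the sprung rubber buffer inside, without bottoming the buffer. Then draw the stick out so that the flap shuts behind the tin, and leave the stick standing on the bench outside the hatch. Touch the tin only with the stick, and leave the other things on the bench where they are.

Things in the scene. Friction and masses are not known exactly. Their poses are not given: they have to be found in the camera images.
- hatch: Fixed hatch: guide rails, blue portal with orange flap, clear-roofed tunnel, grey cabinet behind. Origin: on the bench in the centre of the portal, below the flap's hinge. x: horizontal, the way the tin travels (inwards), z up. The lane's floor is the bare bench. Rails: 15 mm high, 74 mm apart, from x = -131 to -1 mm. Cabinet: from x = 210 mm, 130 long, 200 wide, 128 high.
- portal_top (a point): Centre of the top of the blue portal's lintel, 84 mm above the hatch's origin. Portal: 12 mm thick along the hatch's x (-6 to 6 mm), 118 wide over its posts; opening 74 wide and 68 high, with the flap in it. The tunnel behind it is 74 mm wide inside, walls 5 mm thick, roof 72 to 76 mm above the bench.
- flap (a joint): Top-hinged orange flap, 70 wide, 58 long, 4 thick, hinge 62 mm above the bench. 0 = shut; grows (rad, to 1.5) as its lower edge swings inwards; opens inwards only. Spring: 0.03 Nm at 0 plus 0.05 Nm per rad, weight 60 g: pushing the tin under it takes 4 to 10 N in all, 0 to 4 N once it has dropped behind the tin. It shuts only once the tin's rear is 60 mm or more past the hatch's origin.
- buffer: Fixed rail in the tunnel; its origin is the hatch's origin and does NOT show where the pad is. The black rubber pad (50 wide, z 8 to 40 mm) faces the portal, its face anywhere from 132 to 172 mm past the hatch's origin along x: not measured, to be felt. It is sprung: 2.5 N/mm, 6.5 mm travel (bottoms at 16 N). Pressing means 3 N or more on it for a moment; over 18 N is too hard.
- tin: Steel sample tin with blue lid and paper label: upright cylinder, 64 mm diameter, 48 mm high, about 0.2 to 0.45 kg. It starts standing between the rails, in front of the portal. Origin: centre of its underside, z up. Its underside rubs on the bench with a friction of about 0.5 to 0.7.
- pusher: Push stick, about 0.3 kg: a white flat bar 200 long, 40 wide, 26 mm high lying on the bench, with a black upright handle 20 x 20 mm whose top is 125 mm above the bench. Origin: on the underside, below the handle's axis. x axis along the bar towards its pushing end; the bar reaches from x = -25 to 175 mm. z up. Held a few mm off the bench it does not rub.
- pusher_face (a point): Centre of the flat end face of the stick's bar that pushes the tin: 175 mm ahead of the handle, 13 mm above the stick's underside.
- pusher_grip (a point): Point on the axis of the stick's handle, 95 mm above its underside: a good place to grip, fingers closing along or across the bar.
- tin_yellow: Bystander: tin of the same size with yellow lid, beside the hatch. Origin: centre of underside.
- tin_green: Bystander: tin of the same size with green lid, beside the hatch. Origin: centre of underside.
- tin_tall: Bystander: large tin, 90 mm diameter, 105 mm high. Origin: centre of underside.
- jar: Bystander: amber jar, 60 mm diameter, 85 mm high. Origin: centre of underside.
- spatula: Bystander: spatula lying flat, about 260 mm long along its x.
- weight: Bystander: brass weight, 40 mm diameter, 50 mm high. Origin: centre of underside.

How it is judged:
By the outcome, as a careful person would: the job done as asked, in the order asked, and still so for the second after the job is handed in, with the robot touching nothing.
It also fails if it takes over 61 s, if anything falls off the work surface, if the arm or the gripper's body presses on something with over 40 N, if the wrist force passes 120 N, or if a joint passes its speed limit or range.

## Robot

A 7-joint arm with a two-finger parallel gripper is mounted at the origin on the work surface. World frame = base frame: x ahead of the robot, y to its left, z up, the work surface at z = 0. Lengths are in m, angles in rad, forces in N, time in s.
With the tool pointing down it reaches from about 0.425 to 0.825 m from the base axis. Payload 3.6 kg.
Tool frame: the origin (TCP) lies at the very end of the fingers, on their centre line; the grasp point (between the pads) lies 19 mm behind it (r.grip_depth is the distance from the TCP to the grasp point, in m); z points along the fingers, x is the direction in which the jaws open and shut, and the axes are right-handed (so a half turn about z gives the same grasp; the last joint's range is limited). The gripper opens to 93 mm and grips with 3 to 60 N. Pads are 15 mm wide; open, the fingers measure 128 mm over their backs; the gripper's body (75 mm by 188 mm) begins 65 mm behind the grasp point.
Start: joints at [-1.194, 0.615, -0.013, 1.423, 0.008, 1.103, -0.04], TCP at [0.255, 0.598, 0.219] pointing down, gripper open.
Joint ranges: [-3.12, 3.12], [-0.3, 2.06], [-1.34, 1.32], [0.26, 2.42], [-1.36, 4.5], [0.01, 1.98], [-2.84, 2.84]. Speed limits (rad/s): [2.79, 2.79, 3.14, 3.14, 3.14, 3.14, 3.14].

## Interface

Orientations are given as a 3x3 rotation matrix whose columns are the frame's x, y, z axes.
In Python, from station import r gives the robot as it stands.
- The arm moves only by the tool move_arm, never from a script. Its argument "deltas" is a list of rows, each an object with "hand": the finger opening in m, from 0 to 0.093; "delta_pos": the shift along the world's x, y, z in m, a list of three; "rot": the turn, a rotation vector about the world's x, y, z in degrees, a list of three. In form: [{"hand": hand, "delta_pos": [x, y, z], "rot": [wx, wy, wz]}, ...]. A call has 1 to 12 rows; each row is the pose to reach, as a shift and turn from the pose commanded when the call began; what a row does not reach only later rows make up. A row lasts 1/8 s, in which the tool goes at most 62.5 mm and 10.7 degrees, less where a joint would pass 70% of its speed; a pose out of reach is approached as far as the arm can. A call with a gripper value outside its range is refused whole. The fingers move at their own pace and stop on an object; "force" is the grip in N (left out, the last holds). Time passes only in rows, so rows that repeat a pose let the fingers close. It gives the time, the measured TCP pose, the force and the opening at its end, in the units of the state.
- r.state(): the state, without advancing time (a new reading comes with each control period).
- r.camera(name): name is "side" or "top"; returns a dict with "color" (420x560x3 uint8, red, green, blue), "intrinsics" (3x3 intrinsics, pixels), "k1" (the pictures are not rectified: a ray, as slopes to the right and down, at radius r is drawn at 1 + k1 r^2 times it, then the intrinsics apply), "extrinsics" (4x4, takes a point from world to camera coordinates). Camera axes: x right, y down, z forward; pixel columns grow to the right and rows downward; lengths in m; the calibration is good to about 2 mm. A picture is of the moment at which its call begins. There is no depth.
- r.hand_in(): hands the job in, once; it reports no verdict.
The state is a dict: "time_s": time; "joint_pos": joint angles; "dq": joint speeds; "joint_efforts": joint torques, N m; "position": TCP position; "tool_rot": TCP orientation; "force": force on the tool from outside, world axes, zero at the start; "torque": the same for the moment, N m; "finger_gap": finger opening in m.
Only numpy, scipy, OpenCV 4.12 (cv2) and the standard library are available. Lean on these libraries where they do the work, as an engineer would, in place of code of your own. Each camera call takes 0.05 s, during which the arm holds its last target.

## Working session

There is one attempt and no reset: what is moved stays moved. The work goes in short steps, Python scripts to look and compute and a tool call to move; the robot and the scene stay as the last step left them, time stands still between calls to the robot, and variables do not carry over. Pictures are saved under pics/ and viewed, and the job is handed in when it is done.

Besides the shell and the picture viewer there is one more tool, called after "Emit:" by a JSON object that holds its "api" and its "payload", one argument or row to a line. move_arm: Moves the arm, as the interface text tells. Its arguments: {"type":"object","properties":{"deltas":{"type":"array","items":{"type":"object","properties":{"hand":{"type":"number"},"delta_pos":{"type":"array","items":{"type":"number"}},"rot":{"type":"array","items":{"type":"number"}}}}},"force":{"type":"number"}},"required":["deltas"]}

```bash
ls; mkdir -p pics
python3 - <<'E'
from station import r
import cv2,pickle
s=r.state();print(s)
d={}
for n in("side","top"):
    c=r.camera(n);d[n]=c;cv2.imwrite(f"pics/{n}0.png",c["color"][:,:,::-1]);print(n,c["intrinsics"],c["k1"],c["extrinsics"])
pickle.dump(d,open("cam0.pkl","wb"))
E
```

```text
pics
{'time_s': 0.0, 'joint_pos': array([-1.19450847,  0.61592271, -0.01263101,  1.42489042,  0.00812011,
        1.10337515, -0.04035852]), 'dq': array([ 0.00103124, -0.00156301, -0.00172429,  0.00081177, -0.00132887,
        0.00028188,  0.00095396]), 'joint_efforts': array([-4.13558928e-05, -4.58949924e+01,  2.09356332e-01, -1.65741831e+01,
       -6.09959965e-02,  2.05112819e-02,  2.30972346e-04]), 'position': array([0.25447168, 0.59726401, 0.21748167]), 'tool_rot': array([[ 3.91864723e-01,  9.20022351e-01, -9.55329416e-04],
       [ 9.20019328e-01, -3.91865885e-01, -2.35902307e-03],
       [-2.54471496e-03,  4.54963952e-05, -9.99996761e-01]]), 'force': array([-0.64400594, -0.05244103,  0.48585392]), 'torque': array([ 0.00451983, -0.0351217 ,  0.00998021]), 'finger_gap': 0.09293487880198002}
side [[412.59343627   0.         270.73068058]
 [  0.         412.59343627 209.36041859]
 [  0.           0.           1.        ]] 0.026688800900202914 [[ 0.99573647 -0.09222286  0.00195411 -0.57326422]
 [-0.06609925 -0.72813409 -0.68224016  0.00279476]
 [ 0.06434099  0.67920224 -0.73112554  1.26181966]
 [ 0.          0.          0.          1.        ]]
top [[484.57457097   0.         276.56206795]
 [  0.         484.57457097 203.6426903 ]
 [  0.           0.           1.        ]] -0.049011357892455004 [[-0.02418468 -0.99962837 -0.01257846 -0.10723782]
 [-0.99189709  0.02556354 -0.12444544  0.56263262]
 [ 0.12472074  0.00946687 -0.99214672  1.25908594]
 [ 0.          0.          0.          1.        ]]
```

View pics/side0.png

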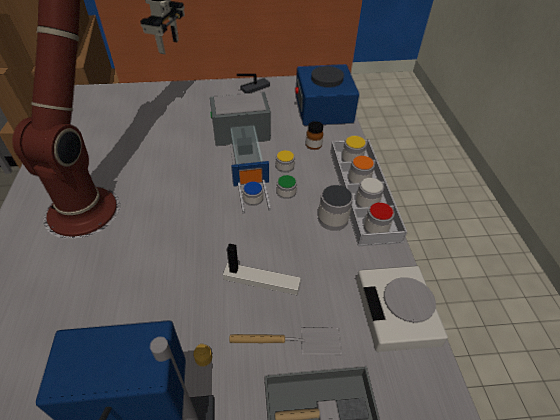

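View pics/top0.png

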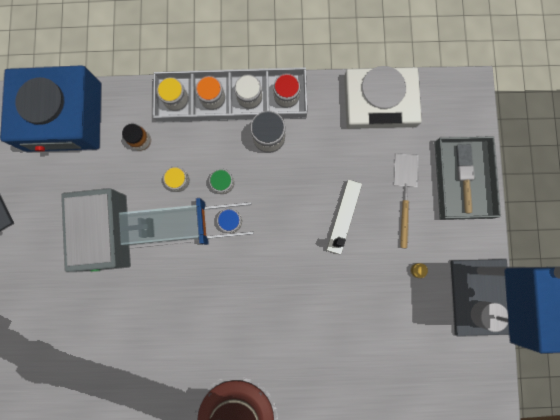

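```bash
cat > h.py <<'E'
import numpy as np,cv2
def ray(c,uv):
    K=c["intrinsics"];k=c["k1"];E=c["extrinsics"]
    D=np.array([k,0,0,0,0.])
    p=cv2.undistortPointsIter(np.array([[uv]],float),K,D,None,None,(3,50,1e-12))[0,0] if hasattr(cv2,'undistortPointsIter') else cv2.undistortPoints(np.array([[uv]],float),K,D)[0,0]
    R=E[:3,:3];o=-R.T@E[:3,3];return o,R.T@np.array([p[0],p[1],1.])
def onz(c,uv,z):
    o,d=ray(c,uv);return o+d*(z-o[2])/d[2]
def proj(c,P):
    E=c["extrinsics"];p=E[:3,:3]@np.array(P,float)+E[:3,3];s=p[:2]/p[2];s=s*(1+c["k1"]*(s@s));return s*c["intrinsics"][0,0]+c["intrinsics"][:2,2]
def tri(c1,u1,c2,u2):
    o1,d1=ray(c1,u1);o2,d2=ray(c2,u2)
    t=np.linalg.lstsq(np.c_[d1,-d2],o2-o1,rcond=None)[0];a=o1+d1*t[0];b=o2+d2*t[1];return (a+b)/2,np.linalg.norm(a-b)
E
python3 - <<'E'
import pickle,cv2,numpy as np
from h import *
d=pickle.load(open("cam0.pkl","rb"))
def blobs(n,f,box,mina=15):
    im=d[n]["color"];h=cv2.cvtColor(im,cv2.COLOR_RGB2HSV).astype(int);m=f(h).astype(np.uint8)
    k=np.zeros_like(m);x0,y0,x1,y1=box;k[y0:y1,x0:x1]=1;m*=k
    N,l,st,ce=cv2.connectedComponentsWithStats(m)
    o=[]
    for i in range(1,N):
        if st[i,4]>=mina:
            pts=np.argwhere(l==i)[:,::-1].astype(np.float32)
            o.append((st[i],ce[i],cv2.minAreaRect(pts)))
    return o
blue=lambda h:(h[...,0]>100)&(h[...,0]<130)&(h[...,1]>150)&(h[...,2]>60)
org=lambda h:(h[...,0]>5)&(h[...,0]<20)&(h[...,1]>150)&(h[...,2]>80)
wht=lambda h:(h[...,1]<30)&(h[...,2]>195)
blk=lambda h:(h[...,2]<40)
for n,bx,f,box,z in [("top","bluelid/portal",blue,(180,180,260,260),.048),("top","bar",wht,(315,170,370,260),.026),("top","handle",blk,(320,225,350,255),.125),("top","portal",blue,(190,190,212,250),.084),
  ("top","flap",org,(190,190,220,250),.03),("side","bluelid/portal",blue,(225,140,275,210),.048),("side","bar",wht,(215,255,310,300),.026),("side","handle",blk,(220,235,250,280),.125)]:
    for st,ce,ra in blobs(n,f,box):
        print(n,bx,st,ce.round(1),[np.round(x,1) for x in ra],"->",onz(d[n],ce,z).round(4))
for n,(x0,y0,x1,y1),nm in [("top",(110,180,270,260),"t"),("side",(200,80,310,220),"s"),("side",(210,230,310,300),"s2"),("top",(310,170,380,260),"t2")]:
    cv2.imwrite(f"pics/crop_{nm}.png",cv2.resize(d[n]["color"][y0:y1,x0:x1,::-1],None,fx=5,fy=5,interpolation=cv2.INTER_CUBIC) if nm!='s' else cv2.resize(d[n]["color"][y0:y1,x0:x1,::-1],None,fx=4,fy=4))
E
```

```text
top bluelid/portal [197 199  10  44 181] [200.5 220.9] [array([201.3, 220.5]), array([43.6,  6.4]), np.float64(85.2)] -> [0.5173 0.0803 0.048 ]
top bluelid/portal [219 210  20  20 307] [228.2 219.7] [array([228.5, 219.5]), array([19., 19.]), np.float64(90.0)] -> [0.5187 0.0071 0.048 ]
top bar [331 180  31  60 811] [346.2 209.4] [array([345.9, 210.8]), array([13.9, 61.4]), np.float64(16.7)] -> [ 0.5406 -0.3075  0.026 ]
top bar [328 247  15   7  65] [335.4 249.4] [array([335., 250.]), array([ 6., 14.]), np.float64(90.0)] -> [ 0.4343 -0.2742  0.026 ]
top handle [333 239   8   8  28] [335.9 242.8] [array([335.8, 243.1]), array([7.2, 5.8]), np.float64(63.4)] -> [ 0.4478 -0.2654  0.125 ]
top portal [197 199  10  44 181] [200.5 220.9] [array([201.3, 220.5]), array([43.6,  6.4]), np.float64(85.2)] -> [0.5139 0.0743 0.084 ]
top flap [202 210   4  25  32] [203.4 222.2] [array([203.4, 222. ]), array([24.2,  1.2]), np.float64(84.8)] -> [0.5155 0.0755 0.03  ]
side bluelid/portal [239 161  30   7  73] [252.3 163.8] [array([253.5, 163.9]), array([ 3.4, 29.3]), np.float64(83.3)] -> [0.5262 0.1142 0.048 ]
side bluelid/portal [233 169   6  11  26] [236.2 173.8] [array([236.1, 174. ]), array([10.7,  4.6]), np.float64(76.0)] -> [0.4725 0.0703 0.048 ]
side bluelid/portal [244 182  18  12 172] [252.4 187.6] [array([252.5, 187.5]), array([11., 17.]), np.float64(90.0)] -> [0.5196 0.003  0.048 ]
side handle [227 244  11  29 243] [232.4 257.8] [array([232.3, 258. ]), array([28.6,  9.1]), np.float64(84.3)] -> [ 0.4544 -0.3135  0.125 ]
```

View pics/crop_t.png

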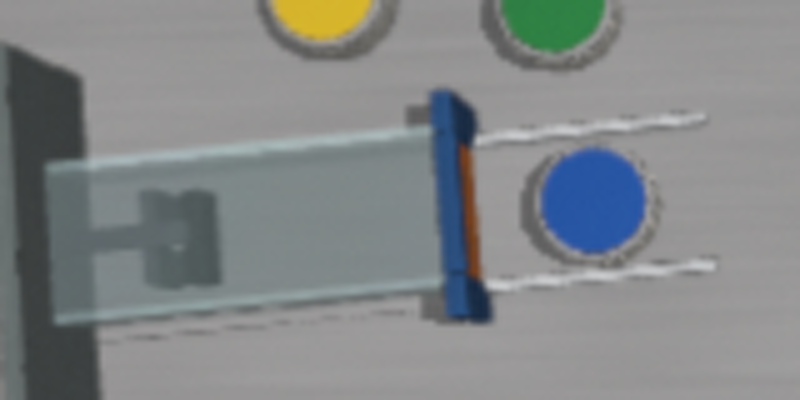

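View pics/crop_s.png

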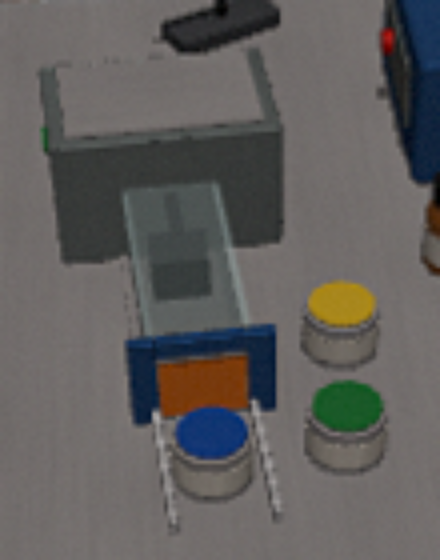

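View pics/crop_t2.png

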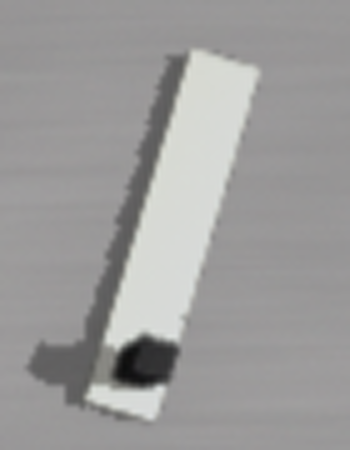

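View pics/crop_s2.png

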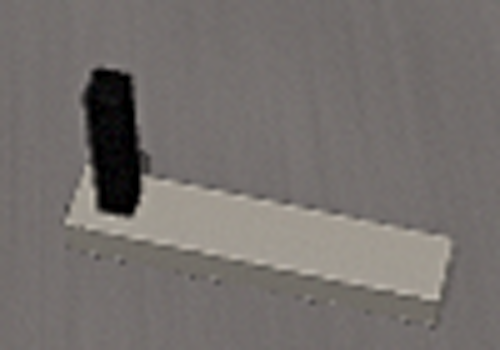

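Run:
```python
import pickle,cv2,numpy as np
from h import *
d=pickle.load(open("cam0.pkl","rb"));T=d["top"];S=d["side"]
t=lambda x,y,z:onz(T,(110+x/5-.4,180+y/5-.4),z)[:2].round(4)
t2=lambda x,y,z:onz(T,(310+x/5-.4,170+y/5-.4),z)[:2].round(4)
s=lambda x,y,z:onz(S,(200+x/4-.4,80+y/4-.4),z)[:2].round(4)
s2=lambda x,y,z:onz(S,(210+x/5-.4,230+y/5-.4),z)[:2].round(4)
print("lintel top L",t(430,90,.084),t(456,320,.084),"front",t(453,92,.084),t(470,320,.084))
print("roof",t(45,165,.076),t(432,128,.076),t(55,325,.076),t(445,290,.076))
print("rails",t(475,140,.015),t(705,118,.015),t(490,287,.015),t(715,265,.015))
print("pad front top",t(215,190,.04),t(220,285,.04), "bottom?",s(152,292,.008),s(210,300,.008),s(150,262,.04),s(210,262,.04))
print("side lintel front top",s(128,346,.084),s(275,328,.084),"rails",s(173,528,.015),s(278,516,.015))
tip=[t2(192,48,.026),t2(260,70,.026)];rear=[t2(85,402,.026),t2(158,420,.026)]
print("bar",tip,rear); a=np.mean(tip,0);b=np.mean(rear,0);print(a,b,np.linalg.norm(a-b),np.degrees(np.arctan2(*(a-b)[::-1])), b+(a-b)*.125)
tip=[s2(450,240,.026),s2(437,300,.026)];rear=[s2(85,170,.026),s2(66,222,.026)]
print("bar side",tip,rear); a=np.mean(tip,0);b=np.mean(rear,0);print(a,b,np.linalg.norm(a-b),np.degrees(np.arctan2(*(a-b)[::-1])), b+(a-b)*.125)
print("handle top",t2(148,358,.125),s2(108,75,.125))
print("yellow/green",t(323,-5,.048),t(553,0,.048), "blue",t(593,200,.048),s(211,433,.048))
```

```text
lintel top L [0.5746 0.0867] [0.4559 0.0738] front [0.5733 0.0748] [0.4557 0.0667]
roof [0.5417 0.2898] [0.5559 0.0871] [0.4584 0.2833] [0.4718 0.0808]
rails [0.5564 0.0745] [ 0.5653 -0.0507] [0.4764 0.0669] [ 0.4853 -0.0547]
pad front top [0.5301 0.21  ] [0.4794 0.2069] bottom? [0.4805 0.2245] [0.5302 0.2091] [0.4807 0.2255] [0.5319 0.2209]
side lintel front top [0.4603 0.0669] [0.5753 0.078 ] rails [ 0.4857 -0.0635] [ 0.5653 -0.0584]
bar [array([ 0.6224, -0.3158]), array([ 0.6094, -0.352 ])] [array([ 0.4334, -0.251 ]), array([ 0.4229, -0.2893])]
[ 0.6159 -0.3339] [ 0.42815 -0.27015] 0.19827789841533017 -18.75477840095246 [ 0.45161875 -0.27811875]
bar side [array([ 0.621 , -0.3189]), array([ 0.6094, -0.3538])] [array([ 0.4342, -0.2576]), array([ 0.4237, -0.2897])]
[ 0.6152  -0.33635] [ 0.42895 -0.27365] 0.1965206159668751 -18.605512631733106 [ 0.45223125 -0.2814875 ]
handle top [ 0.4515 -0.2737] [ 0.4526 -0.2733]
yellow/green [0.6325 0.1504] [0.6265 0.0272] blue [0.519  0.0071] [0.5194 0.002 ]
```

Emit:
{"api": "move_arm", "payload": {
  "deltas": [
    {"hand": 0.07,"delta_pos": [0.03,-0.037,0.01],"rot": [0,0,-4]},
    {"hand": 0.07,"delta_pos": [0.06,-0.075,0.01],"rot": [0,0,-9]},
    {"hand": 0.07,"delta_pos": [0.09,-0.112,0.01],"rot": [0,0,-14]},
    {"hand": 0.07,"delta_pos": [0.12,-0.15,0.01],"rot": [0,0,-19]},
    {"hand": 0.07,"delta_pos": [0.15,-0.187,0.01],"rot": [0,0,-24]},
    {"hand": 0.07,"delta_pos": [0.18,-0.225,0.01],"rot": [0,0,-29]},
    {"hand": 0.07,"delta_pos": [0.21,-0.262,0.01],"rot": [0,0,-34]},
    {"hand": 0.07,"delta_pos": [0.245,-0.3,0.01],"rot": [0,0,-39]},
    {"hand": 0.07,"delta_pos": [0.255,-0.35,0.01],"rot": [0,0,-44]},
    {"hand": 0.07,"delta_pos": [0.265,-0.4,0.01],"rot": [0,0,-49]},
    {"hand": 0.07,"delta_pos": [0.275,-0.45,0.01],"rot": [0,0,-54]},
    {"hand": 0.07,"delta_pos": [0.285,-0.5,0.01],"rot": [0,0,-59]}
  ],
  "force": 40
}}

```text
time_s: 1.6
position: [0.5396, 0.0964, 0.2283]
tool_rot: [[0.991, 0.135, -0.001], [0.135, -0.991, 0.0], [-0.001, -0.0, -1.0]]
force: [-0.1, 0.2, 0.0]
finger_gap: 0.0701
```

Emit:
{"api": "move_arm", "payload": {
  "deltas": [
    {"hand": 0.07,"delta_pos": [-0.011,-0.047,0],"rot": [0,0,-4]},
    {"hand": 0.07,"delta_pos": [-0.022,-0.094,0],"rot": [0,0,-8]},
    {"hand": 0.07,"delta_pos": [-0.033,-0.141,0],"rot": [0,0,-12]},
    {"hand": 0.07,"delta_pos": [-0.044,-0.187,0],"rot": [0,0,-16]},
    {"hand": 0.07,"delta_pos": [-0.055,-0.234,0],"rot": [0,0,-20]},
    {"hand": 0.07,"delta_pos": [-0.066,-0.28,0],"rot": [0,0,-23]},
    {"hand": 0.07,"delta_pos": [-0.077,-0.327,0],"rot": [0,0,-25]},
    {"hand": 0.07,"delta_pos": [-0.088,-0.374,0],"rot": [0,0,-26.4]},
    {"hand": 0.07,"delta_pos": [-0.088,-0.374,0],"rot": [0,0,-26.4]},
    {"hand": 0.07,"delta_pos": [-0.088,-0.374,0],"rot": [0,0,-26.4]}
  ]
}}

```text
time_s: 2.85
position: [0.4519, -0.2749, 0.2281]
tool_rot: [[0.949, -0.316, -0.001], [-0.316, -0.949, 0.002], [-0.001, -0.001, -1.0]]
force: [-0.3, 1.3, -0.1]
finger_gap: 0.0698
```

Run:
```python
from station import r
import cv2
from h import *
s=r.state();print(s["time_s"],s["position"],s["tool_rot"][:,0],s["force"])
a=r.camera("side")["color"][200:310,180:330,::-1];b=r.camera("top")["color"][160:270,290:410,::-1]
cv2.imwrite("pics/g1s.png",cv2.resize(a,None,fx=5,fy=5));cv2.imwrite("pics/g1t.png",cv2.resize(b,None,fx=5,fy=5))
```

```text
2.85 [ 0.45187653 -0.27493292  0.2281337 ] [ 0.94869572 -0.31618818 -0.00120759] [-0.29147376  1.30870547 -0.14965693]
```

View pics/g1s.png

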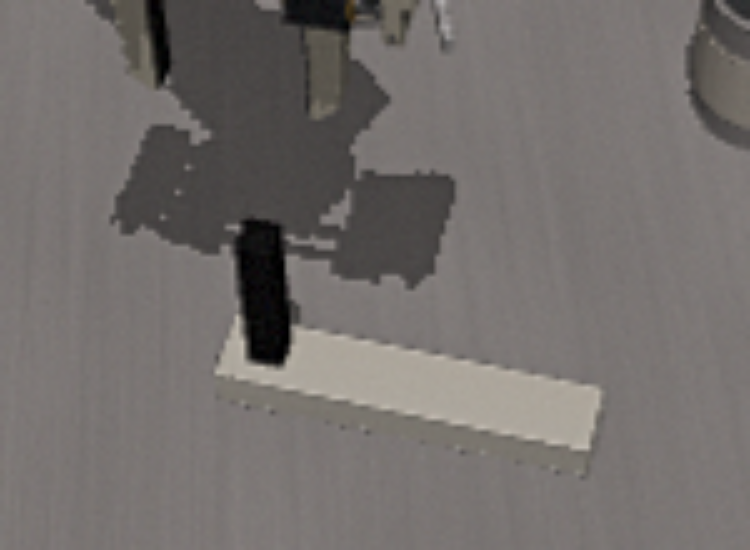

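Side crop: the fingers (tips at about (150,85) and (320,115)) straddle the handle top at (262,225). Going down to grasp height.

Emit:
{"api": "move_arm", "payload": {
  "deltas": [
    {"hand": 0.07,"delta_pos": [0,0,-0.04],"rot": [0,0,0]},
    {"hand": 0.07,"delta_pos": [0,0,-0.08],"rot": [0,0,0]},
    {"hand": 0.07,"delta_pos": [0,0,-0.12],"rot": [0,0,0]},
    {"hand": 0.07,"delta_pos": [0,0,-0.152],"rot": [0,0,0]},
    {"hand": 0.07,"delta_pos": [0,0,-0.152],"rot": [0,0,0]},
    {"hand": 0.01,"delta_pos": [0,0,-0.152],"rot": [0,0,0]},
    {"hand": 0.01,"delta_pos": [0,0,-0.152],"rot": [0,0,0]},
    {"hand": 0.01,"delta_pos": [0,0,-0.152],"rot": [0,0,0]},
    {"hand": 0.01,"delta_pos": [0,0,-0.152],"rot": [0,0,0]},
    {"hand": 0.01,"delta_pos": [0,0,-0.152],"rot": [0,0,0]}
  ],
  "force": 50
}}

```text
time_s: 4.2
position: [0.4518, -0.2761, 0.0769]
tool_rot: [[0.948, -0.317, 0.0], [-0.317, -0.948, -0.0], [0.0, -0.0, -1.0]]
force: [-0.8, -0.5, 0.3]
finger_gap: 0.0245
```

Emit:
{"api": "move_arm", "payload": {
  "deltas": [
    {"hand": 0.01,"delta_pos": [0,0,0],"rot": [0,0,0]},
    {"hand": 0.01,"delta_pos": [0,0,0],"rot": [0,0,0]},
    {"hand": 0.01,"delta_pos": [0,0,0],"rot": [0,0,0]},
    {"hand": 0.01,"delta_pos": [0,0,0.01],"rot": [0,0,0]},
    {"hand": 0.01,"delta_pos": [0,0,0.03],"rot": [0,0,0]},
    {"hand": 0.01,"delta_pos": [0,0,0.03],"rot": [0,0,0]}
  ]
}}

```text
time_s: 4.95
position: [0.4519, -0.2763, 0.1076]
tool_rot: [[0.948, -0.317, 0.001], [-0.317, -0.948, -0.001], [0.001, 0.0, -1.0]]
force: [0.3, 0.1, -2.7]
finger_gap: 0.0196
```

Run:
```python
from station import r
import cv2,pickle
from h import *
s=r.state();print(s["time_s"],s["position"],s["tool_rot"][:,0],s["force"],s["finger_gap"],s["joint_pos"])
d={n:r.camera(n) for n in("side","top")};pickle.dump(d,open("cam1.pkl","wb"))
a=d["side"]["color"][200:310,180:330,::-1];b=d["top"]["color"][160:270,290:410,::-1]
cv2.imwrite("pics/g2.png",np.hstack([cv2.resize(a,(540,396)),cv2.resize(b,(260,396*1))]) if 0 else cv2.resize(a,None,fx=5,fy=5));cv2.imwrite("pics/g2t.png",cv2.resize(b,None,fx=5,fy=5))
```

```text
4.95 [ 0.45190397 -0.2763178   0.1075548 ] [ 0.94843524 -0.31696775  0.00142718] [ 0.27360514  0.1026556  -2.70730419] 0.019567290221220883 [ 0.24500926  0.60244498  0.40146904  1.9087262  -0.35174942  0.69789666
  0.53275205]
```

View pics/g2.png

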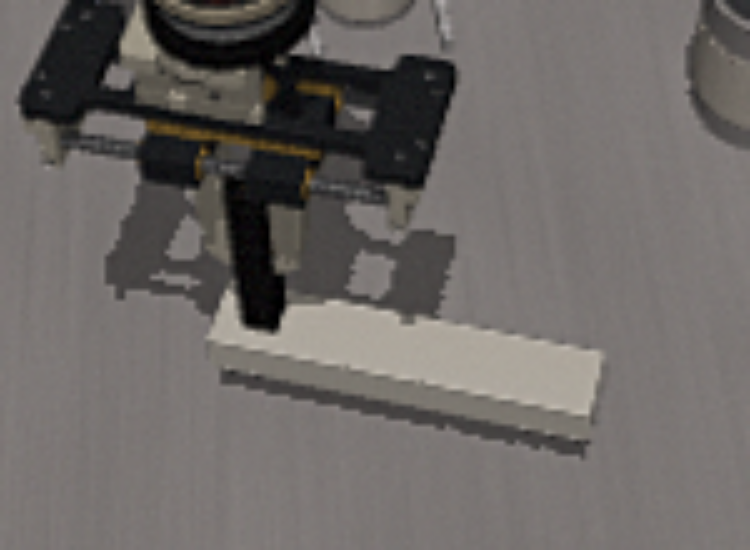

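View pics/g2t.png

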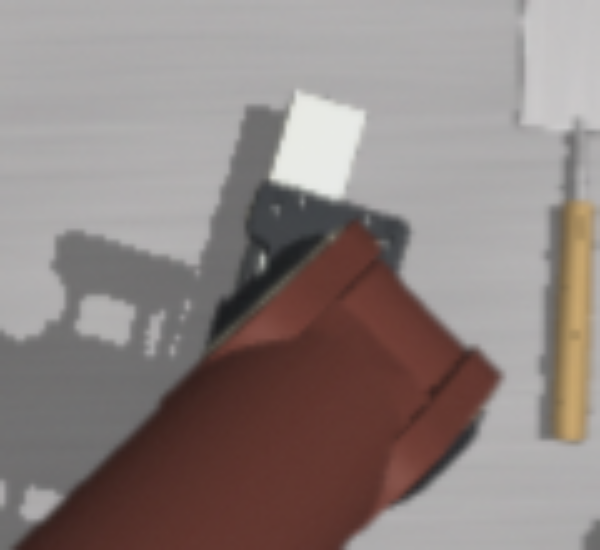

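Emit:
{"api": "move_arm", "payload": {
  "deltas": [
    {"hand": 0.01,"delta_pos": [0.01,0,0],"rot": [0,0,9]},
    {"hand": 0.01,"delta_pos": [0.02,0,0],"rot": [0,0,18]},
    {"hand": 0.01,"delta_pos": [0.03,0,0],"rot": [0,0,27]},
    {"hand": 0.01,"delta_pos": [0.04,0,0],"rot": [0,0,36]},
    {"hand": 0.01,"delta_pos": [0.05,0,0],"rot": [0,0,45]},
    {"hand": 0.01,"delta_pos": [0.06,0,0],"rot": [0,0,54]},
    {"hand": 0.01,"delta_pos": [0.07,0,0],"rot": [0,0,63]},
    {"hand": 0.01,"delta_pos": [0.08,0,0],"rot": [0,0,72]},
    {"hand": 0.01,"delta_pos": [0.085,0.004,0],"rot": [0,0,81]},
    {"hand": 0.01,"delta_pos": [0.088,0.008,0],"rot": [0,0,90]},
    {"hand": 0.01,"delta_pos": [0.088,0.008,0],"rot": [0,0,99]},
    {"hand": 0.01,"delta_pos": [0.088,0.008,0],"rot": [0,0,106]}
  ]
}}

```text
time_s: 6.55
position: [0.5388, -0.268, 0.1053]
tool_rot: [[0.039, 0.999, -0.002], [0.999, -0.039, 0.001], [0.001, -0.002, -1.0]]
force: [-0.6, -0.6, -3.4]
finger_gap: 0.0197
```

Emit:
{"api": "move_arm", "payload": {
  "deltas": [
    {"hand": 0.01,"delta_pos": [0,0,0],"rot": [0,0,6.5]},
    {"hand": 0.01,"delta_pos": [0,0,0],"rot": [0,0,6.5]},
    {"hand": 0.01,"delta_pos": [0,0,0],"rot": [0,0,6.5]},
    {"hand": 0.01,"delta_pos": [0,0,0],"rot": [0,0,6.5]}
  ]
}}

```text
time_s: 7.05
position: [0.5397, -0.268, 0.1064]
tool_rot: [[-0.069, 0.998, -0.0], [0.998, 0.069, -0.0], [-0.0, -0.0, -1.0]]
force: [-0.1, 0.2, -3.4]
finger_gap: 0.0199
```

```bash
cat > look.py <<'E'
from station import r
import cv2,pickle,sys
from h import *
nm=sys.argv[1]
s=r.state();print(s["time_s"],s["position"].round(4),s["tool_rot"].round(3).tolist(),s["force"].round(2),s["torque"].round(3),s["finger_gap"],s["joint_pos"].round(2))
d={n:r.camera(n) for n in("side","top")};pickle.dump(d,open(f"cam_{nm}.pkl","wb"))
a=d["side"]["color"][90:270,190:320,::-1];b=d["top"]["color"][160:270,140:360,::-1]
a=cv2.resize(a,None,fx=3.3,fy=3.3,interpolation=cv2.INTER_CUBIC);b=cv2.resize(b,None,fx=3.6,fy=3.6,interpolation=cv2.INTER_CUBIC)
cv2.imwrite(f"pics/{nm}s.png",a);cv2.imwrite(f"pics/{nm}t.png",b)
E
python3 look.py a
```

```text
7.05 [ 0.5397 -0.268   0.1064] [[-0.069, 0.998, -0.0], [0.998, 0.069, -0.0], [-0.0, -0.0, -1.0]] [-0.11  0.22 -3.44] [-0.06  -0.012 -0.04 ] 0.019854502690830854 [ 0.52  0.67 -0.16  1.69  0.14  0.79  1.94]
```

View pics/as.png

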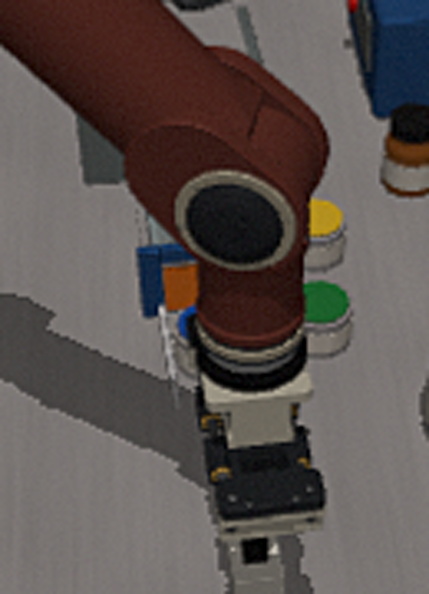

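View pics/at.png

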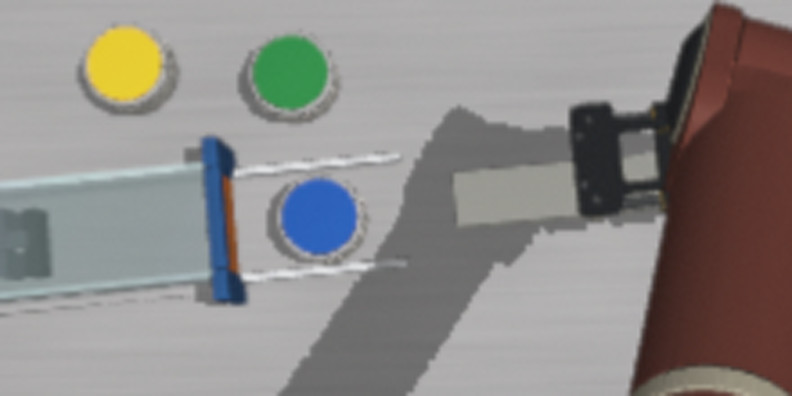

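Run:
```python
import pickle
from h import *
T=pickle.load(open("cam_a.pkl","rb"))["top"]
t=lambda x,y,z:onz(T,(140+x/3.6-.36,160+y/3.6-.36),z)[:2].round(4)
a=t(455,175,.057);b=t(460,226,.057);print(a,b,(a+b)/2)
u=np.array([-.0698,.9976]);n=np.array([.9976,.0698]);O=np.array([.516,.0755])
for nm,p in dict(face=(a+b)/2,railU0=t(400,156,.015),railL0=t(407,262,.015),railU1=t(245,170,.015),railL1=t(250,277,.015),tin=t(319,216,.048),handle=np.array([.5397,-.268])).items(): print(nm,p,((p-O)@u).round(4),((p-O)@n).round(4))
```

```text
[ 0.5455 -0.0936] [ 0.5082 -0.0964] [ 0.52685 -0.095  ]
face [ 0.52685 -0.095  ] -0.1708 -0.0011
railU0 [ 0.5659 -0.0511] -0.1298 0.0409
railL0 [ 0.4858 -0.0549] -0.128 -0.0392
railU1 [0.5582 0.0661] -0.0123 0.0414
railL1 [0.4775 0.0629] -0.0099 -0.0393
tin [0.5189 0.0069] -0.0686 -0.0019
handle [ 0.5397 -0.268 ] -0.3443 -0.0003
```

Emit:
{"api": "move_arm", "payload": {
  "deltas": [
    {"hand": 0.01,"delta_pos": [0.001,0,-0.015],"rot": [0,0,0]},
    {"hand": 0.01,"delta_pos": [0.0015,0,-0.026],"rot": [0,0,0]},
    {"hand": 0.01,"delta_pos": [0.0015,0,-0.026],"rot": [0,0,0]},
    {"hand": 0.01,"delta_pos": [0.0008,0.01,-0.026],"rot": [0,0,0]},
    {"hand": 0.01,"delta_pos": [0.0,0.02,-0.026],"rot": [0,0,0]},
    {"hand": 0.01,"delta_pos": [-0.0006,0.03,-0.026],"rot": [0,0,0]},
    {"hand": 0.01,"delta_pos": [-0.0013,0.04,-0.026],"rot": [0,0,0]},
    {"hand": 0.01,"delta_pos": [-0.0023,0.055,-0.026],"rot": [0,0,0]},
    {"hand": 0.01,"delta_pos": [-0.0027,0.06,-0.026],"rot": [0,0,0]},
    {"hand": 0.01,"delta_pos": [-0.0027,0.06,-0.026],"rot": [0,0,0]}
  ]
}}

```text
time_s: 8.4
position: [0.5372, -0.2074, 0.0807]
tool_rot: [[-0.071, 0.997, 0.0], [0.997, 0.071, -0.0], [-0.0, 0.0, -1.0]]
force: [-0.1, -0.8, -2.7]
finger_gap: 0.0197
```

```bash
python3 look.py b
```

```text
8.4 [ 0.5372 -0.2074  0.0807] [[-0.071, 0.997, 0.0], [0.997, 0.071, -0.0], [-0.0, 0.0, -1.0]] [-0.11 -0.82 -2.72] [-0.205  0.009 -0.056] 0.01970886419887152 [ 0.42  0.67 -0.15  1.79  0.14  0.69  1.84]
```

View pics/bt.png

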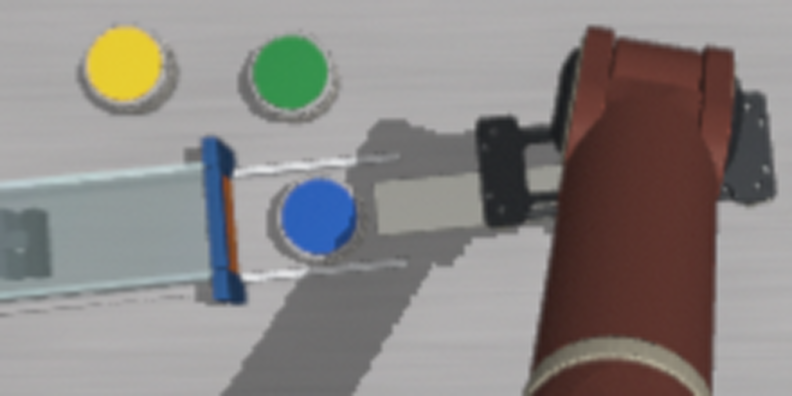

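View pics/bs.png

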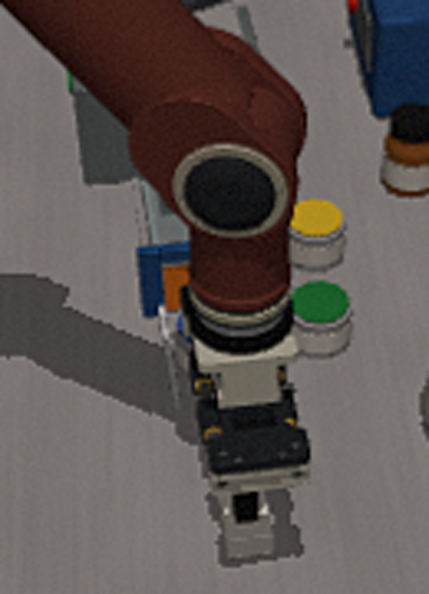

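Emit:
{"api": "move_arm", "payload": {
  "deltas": [
    {"hand": 0.01,"delta_pos": [-0.0003,0.004,0],"rot": [0,0,0]},
    {"hand": 0.01,"delta_pos": [-0.0006,0.008,0],"rot": [0,0,0]},
    {"hand": 0.01,"delta_pos": [-0.0008,0.012,0],"rot": [0,0,0]},
    {"hand": 0.01,"delta_pos": [-0.0011,0.016,0],"rot": [0,0,0]},
    {"hand": 0.01,"delta_pos": [-0.0014,0.02,0],"rot": [0,0,0]},
    {"hand": 0.01,"delta_pos": [-0.0017,0.024,0],"rot": [0,0,0]},
    {"hand": 0.01,"delta_pos": [-0.002,0.028,0],"rot": [0,0,0]},
    {"hand": 0.01,"delta_pos": [-0.0022,0.032,0],"rot": [0,0,0]},
    {"hand": 0.01,"delta_pos": [-0.0025,0.036,0],"rot": [0,0,0]},
    {"hand": 0.01,"delta_pos": [-0.0028,0.04,0],"rot": [0,0,0]},
    {"hand": 0.01,"delta_pos": [-0.0031,0.044,0],"rot": [0,0,0]},
    {"hand": 0.01,"delta_pos": [-0.0034,0.048,0],"rot": [0,0,0]}
  ]
}}

```text
time_s: 10.0
position: [0.534, -0.1617, 0.0811]
tool_rot: [[-0.07, 0.998, 0.001], [0.998, 0.07, -0.003], [-0.003, 0.001, -1.0]]
force: [-0.1, -6.7, 0.2]
finger_gap: 0.0198
```

```bash
python3 look.py c
```

```text
10.0 [ 0.534  -0.1617  0.0811] [[-0.07, 0.998, 0.001], [0.998, 0.07, -0.003], [-0.003, 0.001, -1.0]] [-0.14 -6.7   0.15] [-1.623  0.031  0.055] 0.019775336308933997 [ 0.34  0.65 -0.14  1.84  0.14  0.66  1.76]
```

View pics/ct.png

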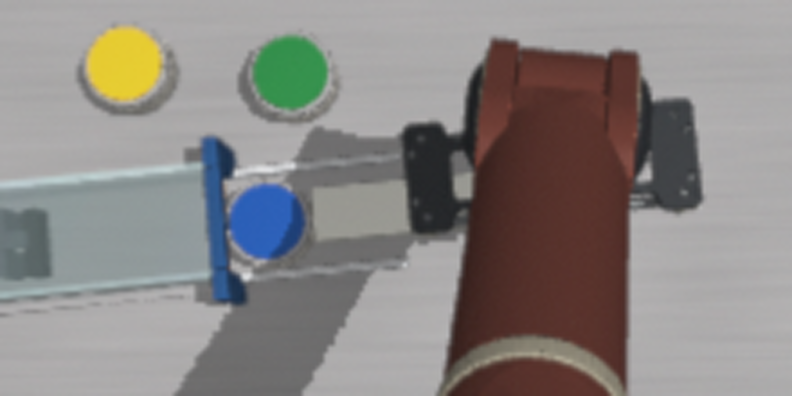

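Emit:
{"api": "move_arm", "payload": {
  "deltas": [
    {"hand": 0.01,"delta_pos": [-0.0003,0.004,0],"rot": [0,0,0]},
    {"hand": 0.01,"delta_pos": [-0.0006,0.008,0],"rot": [0,0,0]},
    {"hand": 0.01,"delta_pos": [-0.0008,0.012,0],"rot": [0,0,0]},
    {"hand": 0.01,"delta_pos": [-0.0011,0.016,0],"rot": [0,0,0]},
    {"hand": 0.01,"delta_pos": [-0.0014,0.02,0],"rot": [0,0,0]},
    {"hand": 0.01,"delta_pos": [-0.0017,0.024,0],"rot": [0,0,0]},
    {"hand": 0.01,"delta_pos": [-0.002,0.028,0],"rot": [0,0,0]},
    {"hand": 0.01,"delta_pos": [-0.0022,0.032,0],"rot": [0,0,0]},
    {"hand": 0.01,"delta_pos": [-0.0025,0.036,0],"rot": [0,0,0]},
    {"hand": 0.01,"delta_pos": [-0.0028,0.04,0],"rot": [0,0,0]}
  ]
}}

```text
time_s: 11.35
position: [0.5315, -0.1231, 0.0813]
tool_rot: [[-0.068, 0.998, 0.002], [0.998, 0.068, -0.004], [-0.004, 0.002, -1.0]]
force: [1.4, -7.1, 0.0]
finger_gap: 0.0198
```

```bash
python3 look.py d
```

```text
11.35 [ 0.5315 -0.1231  0.0813] [[-0.068, 0.998, 0.002], [0.998, 0.068, -0.004], [-0.004, 0.002, -1.0]] [ 1.45 -7.08  0.02] [-1.78  -0.183 -0.021] 0.01980500544223263 [ 0.27  0.63 -0.13  1.88  0.13  0.64  1.7 ]
```

View pics/dt.png

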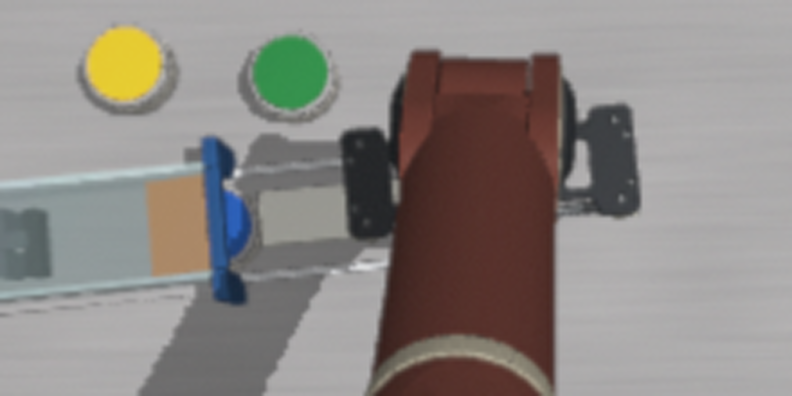

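Emit:
{"api": "move_arm", "payload": {
  "deltas": [
    {"hand": 0.01,"delta_pos": [-0.0003,0.004,0],"rot": [0,0,0]},
    {"hand": 0.01,"delta_pos": [-0.0006,0.008,0],"rot": [0,0,0]},
    {"hand": 0.01,"delta_pos": [-0.0008,0.012,0],"rot": [0,0,0]},
    {"hand": 0.01,"delta_pos": [-0.0011,0.016,0],"rot": [0,0,0]},
    {"hand": 0.01,"delta_pos": [-0.0014,0.02,0],"rot": [0,0,0]},
    {"hand": 0.01,"delta_pos": [-0.0017,0.024,0],"rot": [0,0,0]},
    {"hand": 0.01,"delta_pos": [-0.002,0.028,0],"rot": [0,0,0]},
    {"hand": 0.01,"delta_pos": [-0.0022,0.032,0],"rot": [0,0,0]},
    {"hand": 0.01,"delta_pos": [-0.0025,0.036,0],"rot": [0,0,0]},
    {"hand": 0.01,"delta_pos": [-0.0028,0.04,0],"rot": [0,0,0]}
  ]
}}

```text
time_s: 12.7
position: [0.528, -0.0798, 0.0806]
tool_rot: [[-0.07, 0.998, -0.0], [0.998, 0.07, -0.0], [-0.0, -0.0, -1.0]]
force: [0.4, -5.9, -0.8]
finger_gap: 0.02
```

```bash
python3 look.py e
```

```text
12.7 [ 0.528  -0.0798  0.0806] [[-0.07, 0.998, -0.0], [0.998, 0.07, -0.0], [-0.0, -0.0, -1.0]] [ 0.44 -5.93 -0.78] [-1.355 -0.119 -0.022] 0.01996041810296196 [ 0.19  0.62 -0.12  1.91  0.12  0.62  1.63]
```

View pics/et.png

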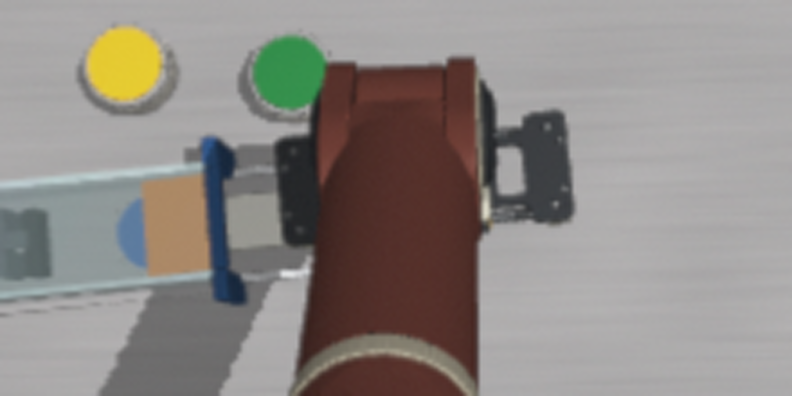

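Emit:
{"api": "move_arm", "payload": {
  "deltas": [
    {"hand": 0.01,"delta_pos": [-0.0003,0.004,0],"rot": [0,0,0]},
    {"hand": 0.01,"delta_pos": [-0.0006,0.008,0],"rot": [0,0,0]},
    {"hand": 0.01,"delta_pos": [-0.0008,0.012,0],"rot": [0,0,0]},
    {"hand": 0.01,"delta_pos": [-0.0011,0.016,0],"rot": [0,0,0]},
    {"hand": 0.01,"delta_pos": [-0.0014,0.02,0],"rot": [0,0,0]},
    {"hand": 0.01,"delta_pos": [-0.0017,0.024,0],"rot": [0,0,0]},
    {"hand": 0.01,"delta_pos": [-0.0019,0.027,0],"rot": [0,0,0]},
    {"hand": 0.01,"delta_pos": [-0.0021,0.03,0],"rot": [0,0,0]},
    {"hand": 0.01,"delta_pos": [-0.0023,0.033,0],"rot": [0,0,0]}
  ]
}}

```text
time_s: 13.92
position: [0.5256, -0.0473, 0.0807]
tool_rot: [[-0.07, 0.998, -0.0], [0.998, 0.07, -0.0], [-0.0, -0.0, -1.0]]
force: [1.4, -5.6, -0.8]
finger_gap: 0.0201
```

```bash
python3 look.py f
```

```text
13.925 [ 0.5256 -0.0473  0.0807] [[-0.07, 0.998, -0.0], [0.998, 0.07, -0.0], [-0.0, -0.0, -1.0]] [ 1.4  -5.61 -0.79] [-1.346 -0.073  0.047] 0.02010639763754571 [ 0.13  0.61 -0.12  1.92  0.12  0.61  1.57]
```

View pics/ft.png

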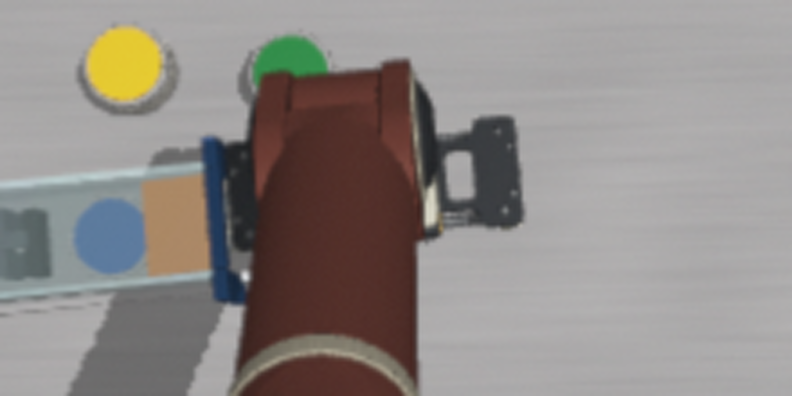

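Emit:
{"api": "move_arm", "payload": {
  "deltas": [
    {"hand": 0.01,"delta_pos": [-0.0001,0.002,0],"rot": [0,0,0]},
    {"hand": 0.01,"delta_pos": [-0.0003,0.004,0],"rot": [0,0,0]},
    {"hand": 0.01,"delta_pos": [-0.0004,0.006,0],"rot": [0,0,0]},
    {"hand": 0.01,"delta_pos": [-0.0006,0.008,0],"rot": [0,0,0]},
    {"hand": 0.01,"delta_pos": [-0.0006,0.009,0],"rot": [0,0,0]},
    {"hand": 0.01,"delta_pos": [-0.0007,0.01,0],"rot": [0,0,0]}
  ]
}}

```text
time_s: 14.78
position: [0.5248, -0.0369, 0.0805]
tool_rot: [[-0.07, 0.998, -0.001], [0.998, 0.07, -0.0], [-0.0, -0.001, -1.0]]
force: [-0.1, -3.4, -3.2]
finger_gap: 0.0194
```

```bash
python3 look.py g
```

```text
14.775 [ 0.5248 -0.0369  0.0805] [[-0.07, 0.998, -0.001], [0.998, 0.07, -0.0], [-0.0, -0.001, -1.0]] [-0.1  -3.41 -3.16] [-1.238 -0.092  0.08 ] 0.01939430866149062 [ 0.11  0.61 -0.12  1.93  0.12  0.61  1.55]
```

View pics/gt.png

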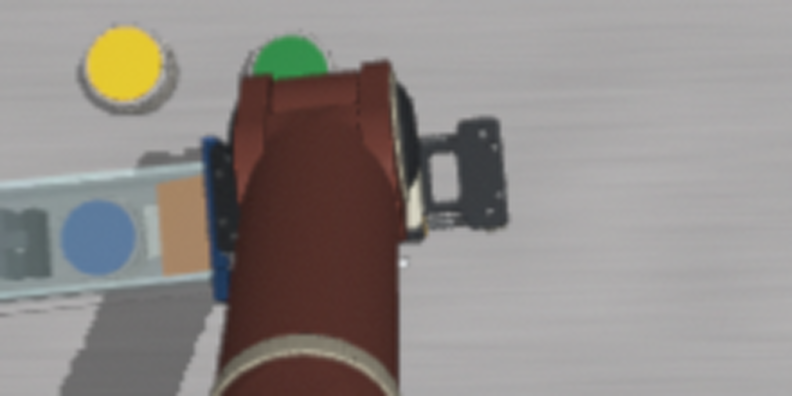

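Emit:
{"api": "move_arm", "payload": {
  "deltas": [
    {"hand": 0.01,"delta_pos": [-0.0001,0.001,0],"rot": [0,0,0]},
    {"hand": 0.01,"delta_pos": [-0.0001,0.002,0],"rot": [0,0,0]},
    {"hand": 0.01,"delta_pos": [-0.0002,0.003,0],"rot": [0,0,0]},
    {"hand": 0.01,"delta_pos": [-0.0002,0.003,0],"rot": [0,0,0]}
  ]
}}

```text
time_s: 15.38
position: [0.5247, -0.0336, 0.0805]
tool_rot: [[-0.071, 0.998, -0.0], [0.998, 0.071, 0.0], [0.0, -0.0, -1.0]]
force: [-0.0, -2.3, -5.0]
finger_gap: 0.0196
```

Emit:
{"api": "move_arm", "payload": {
  "deltas": [
    {"hand": 0.01,"delta_pos": [-0.0001,0.001,0],"rot": [0,0,0]},
    {"hand": 0.01,"delta_pos": [-0.0001,0.002,0],"rot": [0,0,0]}
  ]
}}

```text
time_s: 15.62
position: [0.5247, -0.032, 0.0806]
tool_rot: [[-0.07, 0.998, -0.0], [0.998, 0.07, -0.0], [-0.0, -0.0, -1.0]]
force: [0.4, -2.2, -4.9]
finger_gap: 0.0198
```

Emit:
{"api": "move_arm", "payload": {
  "deltas": [
    {"hand": 0.01,"delta_pos": [-0.0001,0.001,0],"rot": [0,0,0]},
    {"hand": 0.01,"delta_pos": [-0.0001,0.002,0],"rot": [0,0,0]}
  ]
}}

```text
time_s: 15.88
position: [0.5246, -0.0299, 0.0806]
tool_rot: [[-0.07, 0.998, -0.0], [0.998, 0.07, 0.0], [0.0, -0.0, -1.0]]
force: [0.4, -1.6, -5.5]
finger_gap: 0.0196
```

Emit:
{"api": "move_arm", "payload": {
  "deltas": [
    {"hand": 0.01,"delta_pos": [-0.0001,0.001,0],"rot": [0,0,0]},
    {"hand": 0.01,"delta_pos": [-0.0001,0.002,0],"rot": [0,0,0]}
  ]
}}

```text
time_s: 16.12
position: [0.5245, -0.0279, 0.0806]
tool_rot: [[-0.07, 0.998, -0.0], [0.998, 0.07, -0.0], [0.0, -0.0, -1.0]]
force: [0.3, -1.9, -5.0]
finger_gap: 0.0201
```

Emit:
{"api": "move_arm", "payload": {
  "deltas": [
    {"hand": 0.01,"delta_pos": [-0.0001,0.001,0],"rot": [0,0,0]},
    {"hand": 0.01,"delta_pos": [-0.0001,0.001,0],"rot": [0,0,0]}
  ]
}}

```text
time_s: 16.38
position: [0.5245, -0.0267, 0.0806]
tool_rot: [[-0.07, 0.998, -0.0], [0.998, 0.07, 0.0], [0.0, 0.0, -1.0]]
force: [1.2, -2.0, -5.3]
finger_gap: 0.0196
```

```bash
python3 look.py i
```

```text
16.375 [ 0.5245 -0.0267  0.0806] [[-0.07, 0.998, -0.0], [0.998, 0.07, 0.0], [0.0, 0.0, -1.0]] [ 1.21 -1.97 -5.28] [-1.12  -0.047 -0.051] 0.019605154248525245 [ 0.09  0.61 -0.12  1.93  0.12  0.61  1.54]
```

View pics/it.png

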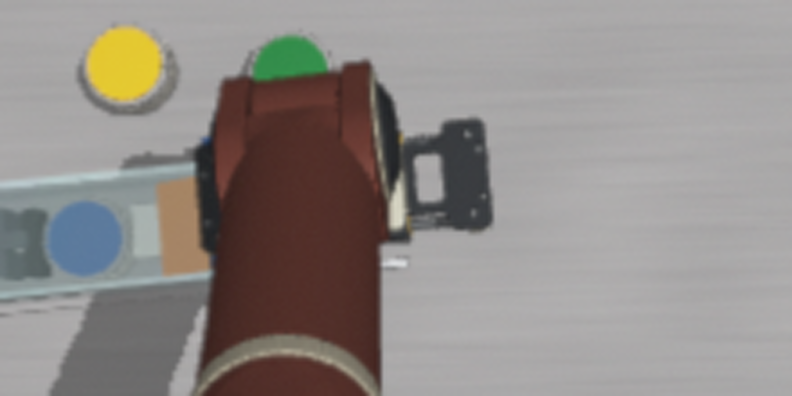

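Emit:
{"api": "move_arm", "payload": {
  "deltas": [
    {"hand": 0.01,"delta_pos": [-0.0001,0.001,0],"rot": [0,0,0]},
    {"hand": 0.01,"delta_pos": [-0.0001,0.001,0],"rot": [0,0,0]}
  ]
}}

```text
time_s: 16.73
position: [0.5244, -0.0261, 0.0807]
tool_rot: [[-0.07, 0.998, 0.0], [0.998, 0.07, -0.0], [-0.0, 0.0, -1.0]]
force: [-1.0, -2.3, -4.9]
finger_gap: 0.0197
```

Emit:
{"api": "move_arm", "payload": {
  "deltas": [
    {"hand": 0.01,"delta_pos": [-0.0001,0.001,0],"rot": [0,0,0]},
    {"hand": 0.01,"delta_pos": [-0.0001,0.001,0],"rot": [0,0,0]}
  ]
}}

```text
time_s: 16.98
position: [0.5243, -0.0249, 0.0807]
tool_rot: [[-0.07, 0.998, 0.0], [0.998, 0.07, 0.0], [0.0, 0.0, -1.0]]
force: [0.4, -2.4, -6.0]
finger_gap: 0.0198
```

Emit:
{"api": "move_arm", "payload": {
  "deltas": [
    {"hand": 0.01,"delta_pos": [-0.0001,0.001,0],"rot": [0,0,0]},
    {"hand": 0.01,"delta_pos": [-0.0001,0.001,0],"rot": [0,0,0]}
  ]
}}

```text
time_s: 17.23
position: [0.5242, -0.0239, 0.0806]
tool_rot: [[-0.07, 0.998, 0.0], [0.998, 0.07, 0.0], [0.0, 0.0, -1.0]]
force: [0.2, -1.4, -5.1]
finger_gap: 0.02
```

Emit:
{"api": "move_arm", "payload": {
  "deltas": [
    {"hand": 0.01,"delta_pos": [-0.0001,0.001,0],"rot": [0,0,0]},
    {"hand": 0.01,"delta_pos": [-0.0001,0.001,0],"rot": [0,0,0]}
  ]
}}

```text
time_s: 17.48
position: [0.5241, -0.023, 0.0807]
tool_rot: [[-0.07, 0.998, 0.0], [0.998, 0.07, -0.0], [-0.0, 0.0, -1.0]]
force: [0.2, -3.1, -4.2]
finger_gap: 0.0196
```

Emit:
{"api": "move_arm", "payload": {
  "deltas": [
    {"hand": 0.01,"delta_pos": [-0.0001,0.001,0],"rot": [0,0,0]},
    {"hand": 0.01,"delta_pos": [-0.0001,0.001,0],"rot": [0,0,0]}
  ]
}}

```text
time_s: 17.73
position: [0.5241, -0.0226, 0.0808]
tool_rot: [[-0.07, 0.998, 0.0], [0.998, 0.07, -0.001], [-0.001, 0.0, -1.0]]
force: [0.1, -5.0, -3.5]
finger_gap: 0.0196
```

Emit:
{"api": "move_arm", "payload": {
  "deltas": [
    {"hand": 0.01,"delta_pos": [-0.0001,0.001,0],"rot": [0,0,0]},
    {"hand": 0.01,"delta_pos": [-0.0001,0.001,0],"rot": [0,0,0]}
  ]
}}

```text
time_s: 17.98
position: [0.5241, -0.0222, 0.0809]
tool_rot: [[-0.069, 0.998, 0.0], [0.998, 0.069, -0.001], [-0.001, 0.0, -1.0]]
force: [-0.0, -5.6, -3.0]
finger_gap: 0.0197
```

Force is climbing above the ~2 N sliding baseline and the motion is lagging, so the pad has been reached.

Emit:
{"api": "move_arm", "payload": {
  "deltas": [
    {"hand": 0.01,"delta_pos": [-0.0001,0.001,0],"rot": [0,0,0]},
    {"hand": 0.01,"delta_pos": [-0.0001,0.001,0],"rot": [0,0,0]}
  ]
}}

```text
time_s: 18.23
position: [0.524, -0.0219, 0.081]
tool_rot: [[-0.069, 0.998, 0.001], [0.998, 0.069, -0.002], [-0.002, 0.0, -1.0]]
force: [-0.1, -6.4, -2.1]
finger_gap: 0.0197
```

Emit:
{"api": "move_arm", "payload": {
  "deltas": [
    {"hand": 0.01,"delta_pos": [-0.0001,0.001,0],"rot": [0,0,0]},
    {"hand": 0.01,"delta_pos": [-0.0001,0.001,0],"rot": [0,0,0]}
  ]
}}

```text
time_s: 18.48
position: [0.524, -0.0215, 0.0811]
tool_rot: [[-0.069, 0.998, 0.001], [0.998, 0.069, -0.003], [-0.003, 0.001, -1.0]]
force: [1.6, -8.5, -2.0]
finger_gap: 0.0196
```

Emit:
{"api": "move_arm", "payload": {
  "deltas": [
    {"hand": 0.01,"delta_pos": [-0.0001,0.001,0],"rot": [0,0,0]},
    {"hand": 0.01,"delta_pos": [-0.0001,0.001,0],"rot": [0,0,0]}
  ]
}}

```text
time_s: 18.73
position: [0.524, -0.0212, 0.0812]
tool_rot: [[-0.068, 0.998, 0.001], [0.998, 0.068, -0.004], [-0.004, 0.001, -1.0]]
force: [-0.7, -8.4, -0.9]
finger_gap: 0.0199
```

```bash
python3 look.py j
```

```text
18.725 [ 0.524  -0.0212  0.0812] [[-0.068, 0.998, 0.001], [0.998, 0.068, -0.004], [-0.004, 0.001, -1.0]] [-0.72 -8.44 -0.94] [-2.311 -0.011  0.073] 0.019857098517997874 [ 0.07  0.61 -0.11  1.93  0.12  0.6   1.52]
```

View pics/jt.png

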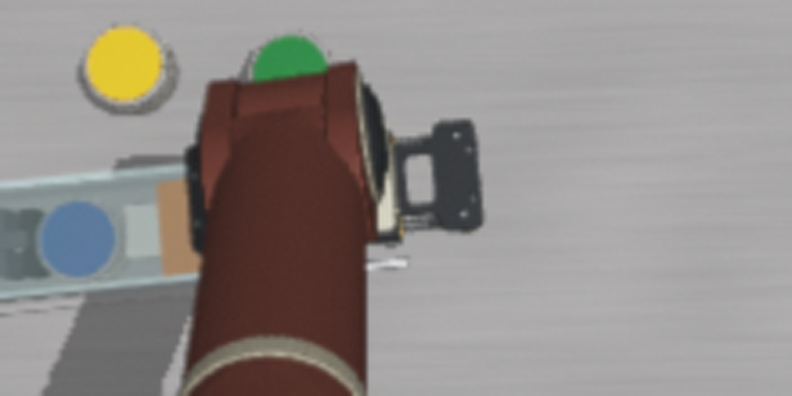

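Emit:
{"api": "move_arm", "payload": {
  "deltas": [
    {"hand": 0.01,"delta_pos": [-0.0001,0.001,0],"rot": [0,0,0]},
    {"hand": 0.01,"delta_pos": [-0.0001,0.001,0],"rot": [0,0,0]},
    {"hand": 0.01,"delta_pos": [-0.0001,0.001,0],"rot": [0,0,0]}
  ]
}}

```text
time_s: 19.2
position: [0.524, -0.0209, 0.0814]
tool_rot: [[-0.068, 0.998, 0.001], [0.998, 0.068, -0.005], [-0.005, 0.001, -1.0]]
force: [0.1, -8.9, -0.5]
finger_gap: 0.0195
```

Emit:
{"api": "move_arm", "payload": {
  "deltas": [
    {"hand": 0.01,"delta_pos": [-0.0001,0.001,0],"rot": [0,0,0]},
    {"hand": 0.01,"delta_pos": [-0.0001,0.001,0],"rot": [0,0,0]},
    {"hand": 0.01,"delta_pos": [-0.0001,0.001,0],"rot": [0,0,0]},
    {"hand": 0.01,"delta_pos": [-0.0001,0.001,0],"rot": [0,0,0]}
  ]
}}

```text
time_s: 19.7
position: [0.524, -0.0205, 0.0815]
tool_rot: [[-0.067, 0.998, 0.001], [0.998, 0.067, -0.005], [-0.005, 0.001, -1.0]]
force: [-0.1, -10.0, 2.0]
finger_gap: 0.0194
```

Emit:
{"api": "move_arm", "payload": {
  "deltas": [
    {"hand": 0.01,"delta_pos": [-0.0001,0.001,0],"rot": [0,0,0]},
    {"hand": 0.01,"delta_pos": [-0.0001,0.0015,0],"rot": [0,0,0]},
    {"hand": 0.01,"delta_pos": [-0.0001,0.0015,0],"rot": [0,0,0]},
    {"hand": 0.01,"delta_pos": [-0.0001,0.0015,0],"rot": [0,0,0]}
  ]
}}

```text
time_s: 20.2
position: [0.524, -0.0201, 0.0817]
tool_rot: [[-0.067, 0.998, 0.002], [0.998, 0.067, -0.007], [-0.007, 0.001, -1.0]]
force: [-0.1, -12.9, 2.5]
finger_gap: 0.0196
```

```bash
python3 look.py k
```

```text
20.2 [ 0.524  -0.0201  0.0817] [[-0.067, 0.998, 0.002], [0.998, 0.067, -0.007], [-0.007, 0.001, -1.0]] [ -0.08 -12.87   2.51] [-2.956  0.031  0.138] 0.01961379761342618 [ 0.06  0.61 -0.11  1.93  0.12  0.6   1.52]
```

View pics/kt.png

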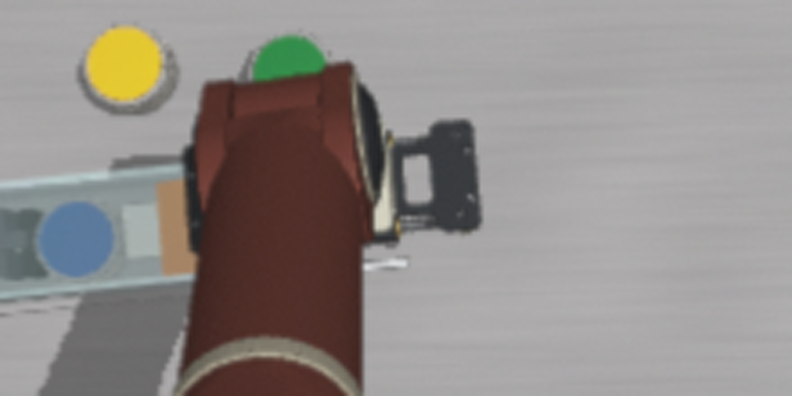

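Emit:
{"api": "move_arm", "payload": {
  "deltas": [
    {"hand": 0.01,"delta_pos": [0.0002,-0.003,0],"rot": [0,0,0]},
    {"hand": 0.01,"delta_pos": [0.0004,-0.006,0],"rot": [0,0,0]},
    {"hand": 0.01,"delta_pos": [0.0007,-0.01,0],"rot": [0,0,0]},
    {"hand": 0.01,"delta_pos": [0.001,-0.015,0],"rot": [0,0,0]},
    {"hand": 0.01,"delta_pos": [0.0014,-0.02,0],"rot": [0,0,0]},
    {"hand": 0.01,"delta_pos": [0.0018,-0.026,0],"rot": [0,0,0]},
    {"hand": 0.01,"delta_pos": [0.0022,-0.032,0],"rot": [0,0,0]},
    {"hand": 0.01,"delta_pos": [0.0027,-0.038,0],"rot": [0,0,0]},
    {"hand": 0.01,"delta_pos": [0.0031,-0.044,0],"rot": [0,0,0]},
    {"hand": 0.01,"delta_pos": [0.0035,-0.05,0],"rot": [0,0,0]}
  ]
}}

```text
time_s: 21.55
position: [0.527, -0.0658, 0.0808]
tool_rot: [[-0.069, 0.998, 0.001], [0.998, 0.069, -0.001], [-0.001, 0.001, -1.0]]
force: [0.2, -0.9, -4.8]
finger_gap: 0.0196
```

```bash
python3 look.py l
```

```text
21.55 [ 0.527  -0.0658  0.0808] [[-0.069, 0.998, 0.001], [0.998, 0.069, -0.001], [-0.001, 0.001, -1.0]] [ 0.24 -0.86 -4.75] [-0.623 -0.065  0.022] 0.019609858569546442 [ 0.16  0.62 -0.12  1.92  0.12  0.61  1.6 ]
```

View pics/lt.png

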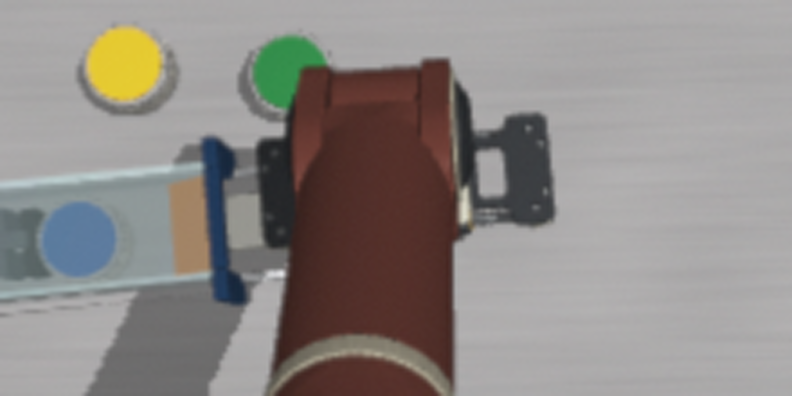

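Emit:
{"api": "move_arm", "payload": {
  "deltas": [
    {"hand": 0.01,"delta_pos": [0.0006,-0.008,0],"rot": [0,0,0]},
    {"hand": 0.01,"delta_pos": [0.0011,-0.016,0],"rot": [0,0,0]},
    {"hand": 0.01,"delta_pos": [0.0017,-0.024,0],"rot": [0,0,0]},
    {"hand": 0.01,"delta_pos": [0.0022,-0.032,0],"rot": [0,0,0]},
    {"hand": 0.01,"delta_pos": [0.0028,-0.04,0],"rot": [0,0,0]},
    {"hand": 0.01,"delta_pos": [0.0034,-0.048,0],"rot": [0,0,0]},
    {"hand": 0.01,"delta_pos": [0.0039,-0.056,0],"rot": [0,0,0]},
    {"hand": 0.01,"delta_pos": [0.0045,-0.064,0],"rot": [0,0,0]},
    {"hand": 0.01,"delta_pos": [0.005,-0.072,0],"rot": [0,0,0]},
    {"hand": 0.01,"delta_pos": [0.0056,-0.08,0],"rot": [0,0,0]},
    {"hand": 0.01,"delta_pos": [0.0063,-0.09,0],"rot": [0,0,0]},
    {"hand": 0.01,"delta_pos": [0.007,-0.1,0],"rot": [0,0,0]}
  ]
}}

```text
time_s: 23.15
position: [0.5338, -0.1653, 0.0806]
tool_rot: [[-0.07, 0.998, 0.0], [0.998, 0.07, -0.0], [-0.0, 0.0, -1.0]]
force: [0.5, 0.2, -2.5]
finger_gap: 0.0197
```

Emit:
{"api": "move_arm", "payload": {
  "deltas": [
    {"hand": 0.01,"delta_pos": [0.0007,-0.01,0],"rot": [0,0,0]},
    {"hand": 0.01,"delta_pos": [0.0017,-0.025,0],"rot": [0,0,0]},
    {"hand": 0.01,"delta_pos": [0.0028,-0.04,0],"rot": [0,0,0]},
    {"hand": 0.01,"delta_pos": [0.0042,-0.06,0],"rot": [0,0,0]},
    {"hand": 0.01,"delta_pos": [0.0056,-0.08,0],"rot": [0,0,0]},
    {"hand": 0.01,"delta_pos": [0.007,-0.1,0],"rot": [0,0,0]},
    {"hand": 0.01,"delta_pos": [0.0073,-0.105,0],"rot": [0,0,0]},
    {"hand": 0.01,"delta_pos": [0.0073,-0.105,0],"rot": [0,0,0]},
    {"hand": 0.01,"delta_pos": [0.0073,-0.105,0],"rot": [0,0,0]}
  ]
}}

```text
time_s: 24.28
position: [0.5412, -0.268, 0.0806]
tool_rot: [[-0.072, 0.997, -0.0], [0.997, 0.072, 0.001], [0.001, -0.0, -1.0]]
force: [-0.1, -0.5, -3.5]
finger_gap: 0.0198
```

```bash
python3 look.py m
```

```text
24.275 [ 0.5412 -0.268   0.0806] [[-0.072, 0.997, -0.0], [0.997, 0.072, 0.001], [0.001, -0.0, -1.0]] [-0.12 -0.45 -3.45] [-0.119  0.057  0.022] 0.01984914702360237 [ 0.52  0.71 -0.15  1.7   0.15  0.74  1.93]
```

View pics/mt.png

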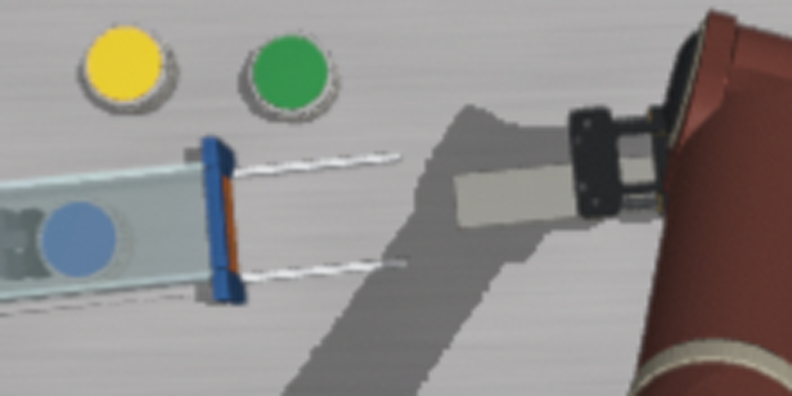

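View pics/ms.png

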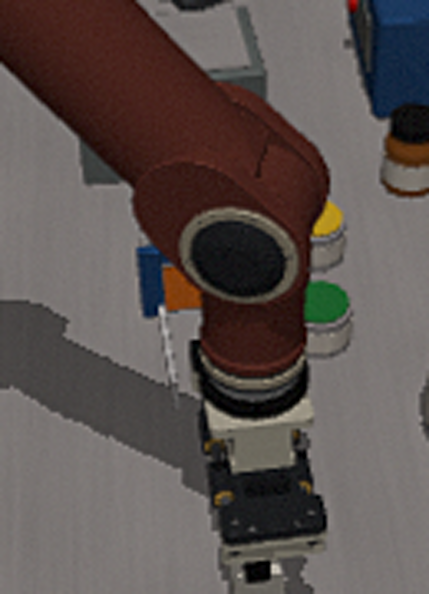

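The flap is shut (orange visible vertically at about (232,225)), the tin lid sits at (78,238) in the tunnel, and the bar end at x≈455 is clear of the rails. Setting the stick down.

Emit:
{"api": "move_arm", "payload": {
  "deltas": [
    {"hand": 0.01,"delta_pos": [0,0,-0.002],"rot": [0,0,0]},
    {"hand": 0.01,"delta_pos": [0,0,-0.004],"rot": [0,0,0]},
    {"hand": 0.01,"delta_pos": [0,0,-0.005],"rot": [0,0,0]},
    {"hand": 0.01,"delta_pos": [0,0,-0.005],"rot": [0,0,0]}
  ]
}}

```text
time_s: 24.88
position: [0.5412, -0.2693, 0.0769]
tool_rot: [[-0.071, 0.998, 0.0], [0.998, 0.071, -0.0], [-0.0, 0.0, -1.0]]
force: [-1.6, 1.5, 4.1]
finger_gap: 0.0198
```

Emit:
{"api": "move_arm", "payload": {
  "deltas": [
    {"hand": 0.05,"delta_pos": [0,0,0.001],"rot": [0,0,0]},
    {"hand": 0.05,"delta_pos": [0,0,0.001],"rot": [0,0,0]},
    {"hand": 0.05,"delta_pos": [0,0,0.001],"rot": [0,0,0]},
    {"hand": 0.05,"delta_pos": [0,0,0.001],"rot": [0,0,0]},
    {"hand": 0.05,"delta_pos": [0,0,0.001],"rot": [0,0,0]},
    {"hand": 0.05,"delta_pos": [0,0,0.03],"rot": [0,0,0]},
    {"hand": 0.05,"delta_pos": [0,0,0.07],"rot": [0,0,0]},
    {"hand": 0.05,"delta_pos": [0,0,0.11],"rot": [0,0,0]},
    {"hand": 0.05,"delta_pos": [0,0,0.15],"rot": [0,0,0]},
    {"hand": 0.05,"delta_pos": [-0.05,-0.04,0.18],"rot": [0,0,0]},
    {"hand": 0.05,"delta_pos": [-0.07,-0.08,0.2],"rot": [0,0,0]},
    {"hand": 0.05,"delta_pos": [-0.07,-0.08,0.2],"rot": [0,0,0]}
  ]
}}

```text
time_s: 26.38
position: [0.4681, -0.3557, 0.2778]
tool_rot: [[-0.06, 0.998, 0.001], [0.998, 0.06, -0.006], [-0.006, 0.001, -1.0]]
force: [0.2, 0.8, 0.2]
finger_gap: 0.0502
```

```bash
python3 look.py n
python3 - <<'E'
import pickle,cv2
d=pickle.load(open("cam_n.pkl","rb"))
for n in d: cv2.imwrite(f"pics/n_full_{n}.png",d[n]["color"][:,:,::-1])
E
```

```text
26.375 [ 0.4681 -0.3557  0.2778] [[-0.06, 0.998, 0.001], [0.998, 0.06, -0.006], [-0.006, 0.001, -1.0]] [0.19 0.8  0.17] [ 0.096 -0.021 -0.032] 0.05020991454628184 [ 0.72  0.47 -0.17  1.52  0.09  1.15  2.16]
```

View pics/n_full_side.png

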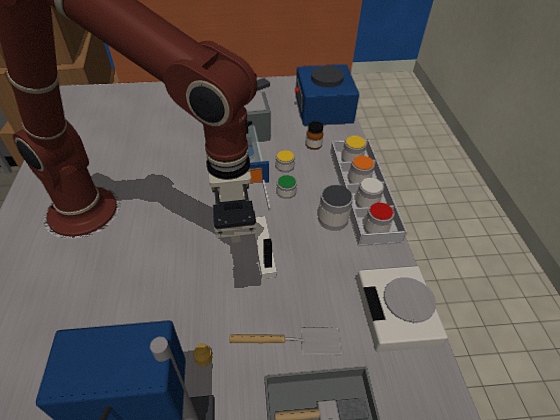

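View pics/n_full_top.png

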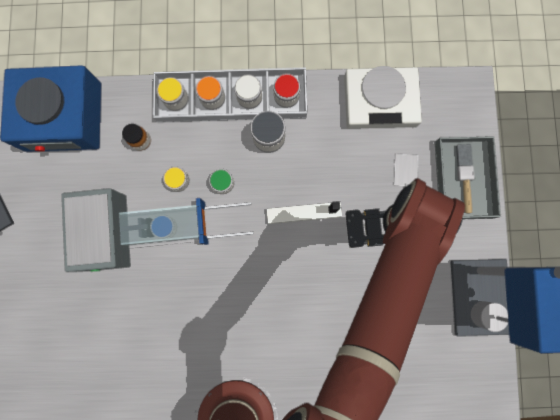

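View pics/nt.png

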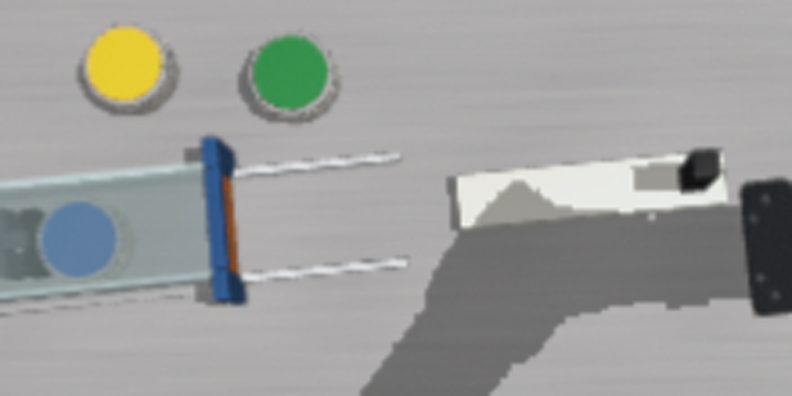

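Run:
```python
import pickle
from h import *
d=pickle.load(open("cam_n.pkl","rb"))
for n,o,f in(("top",(140,160),3.6),("side",(190,90),3.3)):
  for P in [(.5412,-.2695,.125),(.5412,-.2695,.026),(.529,-.0949,.026),(.5433,-.294,.026)]:
    print(n,P,proj(d[n],P).round(1),((proj(d[n],P)-o)*f).round(0))
```

```text
top (0.5412, -0.2695, 0.125) [336.1 205. ] [706. 162.]
top (0.5412, -0.2695, 0.026) [332.  209.5] [691. 178.]
top (0.529, -0.0949, 0.026) [267.  215.7] [457. 200.]
top (0.5433, -0.294, 0.026) [341.1 208.5] [724. 175.]
side (0.5412, -0.2695, 0.125) [267.  240.8] [254. 498.]
side (0.5412, -0.2695, 0.026) [267.2 264.2] [255. 575.]
side (0.529, -0.0949, 0.026) [257.9 215.9] [224. 415.]
side (0.5433, -0.294, 0.026) [268.8 271.9] [260. 600.]
```

View pics/ns.png

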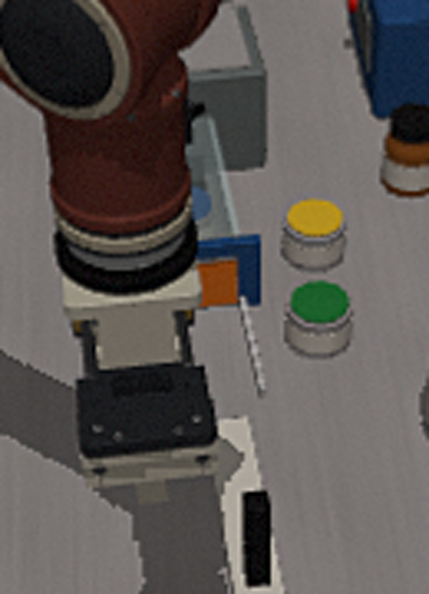

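Run:
```python
from station import r
print(r.hand_in())
```

```text
the job is handed in; nothing more can be done
None
```

I pushed the blue-lidded tin along the rails, through the flap and into the tunnel until it pressed on the buffer. Then I drew the stick out and left it standing on the bench. The job is handed in at about 26.5 s of the 61 s allowed; no verdict came back.

**Buffer contact:** Sliding force was about 2 N until the tin's front reached roughly 140 mm past the hatch origin, where the force began to climb. I stopped at 12.9 N total on the stick. Part of that was tin friction and the stick's tip rubbing the bench, so the force on the pad itself is only estimated. I put it at more than 5 N, and below the 16 N at which it bottoms.

**Final checks:**
- **Flap and tin:** the pictures show the flap shut, with the tin in the tunnel next to the pad.
- **Stick:** it stands upright where I expected, with its end about 40 mm outside the rails.
- **Gripper:** it is open, clear of everything, and reads close to zero force.
- **Other items:** in the pictures the bystanders are where they started, though the arm hid part of the bench.

No check failed or disagreed.

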